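# Find the stamped parts crate and push it to dispatch

### The job

One of the two green crates has a red round stamp on its underside. Using the fingertips, and never lifting a crate clear of the bench, tip first the left crate (as seen from the robot) and then the right one up on its edge against the steel rail, towards the robot, each steeply, to about 65 degrees, so that its underside shows, and let each back down flat without tipping it over. Then push the stamped crate away from the rail until it stands wholly between the two yellow lines and roughly square to them, leave the other crate at the rail, and leave the bottle, the steel slug and the wooden block alone.

Things in the scene. Friction and masses are not known exactly. Their poses are not given: they have to be found in the camera images.
- crate_a: green open-topped parts crate, 130 mm (x) by 150 mm (y), walls 4 mm, floor 8 mm. Its -x wall, towards the robot and rail, is 55 mm high; the sides step down from 55 mm (x below 0) to 36 and 18 mm; the +x side has only an 18 mm lip. Origin: centre of the underside; z up; +x points away from the rail, to the lane. The -x wall stands 3 to 7 mm from the rail. Stands left or right.
- crate_b: the other crate, the same in all sizes and directions; the two look the same from above. Each weighs 0.2 to 0.42 kg, empty, mass centre about 8 mm up, so that it falls back flat by itself from any tilt under about 75 degrees.
- crate_a_near (a point): middle of the lower edge of crate_a on its -x side (rail side), 65 mm from the origin.
- crate_a_far (a point): middle of the lower edge of crate_a on its +x side, 65 mm from the origin.
- crate_b_near (a point): the same point of crate_b on its -x side.
- crate_b_far (a point): the same point of crate_b on its +x side.
- stamp (a point): centre of the stamp, a red disc of 84 mm diameter with a white dot, on the underside of the stamped crate; unseen until that crate is tipped.
- rail: flat steel bar fixed to the bench on the robot's side of both crates: 560 mm long (its y), 30 mm wide, 5 mm high. Origin: on the bench at the middle of the face that looks at the crates; +x points from the rail to the crates, +y to the robot's left; the bar covers x from -30 mm to 0. A crate pulled towards the robot by the inside of its -x wall butts against this face and tips.
- lane: dispatch lane painted flat on the bench beyond the crates: two yellow lines, each 20 mm wide and 660 mm long, parallel to its y, with 165 mm clear between them. Origin: on the bench midway between the lines; x points away from the robot, square to the lines (they cover x from 82.5 to 102.5 mm and from -102.5 to -82.5 mm).
- oil_bottle: small bottle with a blue cap, 36 mm across and 110 mm high, standing outside the right crate. Origin: centre of its underside. Not to be disturbed.
- steel_slug: steel cylinder 40 mm across and 50 mm high, standing between the crates. Origin: centre of its underside. Not to be disturbed.
- wood_block: wooden block 50 x 60 x 40 mm high, outside the left crate. Origin: centre of its underside. Not to be disturbed.
Not all that is in view belongs to the job. What is shaped like the crate_b but black or blue is not meant.

How it is judged:
On the way, in this order (a step that is already met when the one before it is completed fails the run):
1. the left crate is tipped up, by 57 degrees or more (((y of crate_a in the frame of rail above 0 m and angle between crate_a's own z axis and vertical above 1 rad) or (y of crate_b in the frame of rail above 0 m and angle between crate_b's own z axis and vertical above 1 rad))), for 0.2 s.
2. the left crate is flat again (((y of crate_a in the frame of rail above 0 m and angle between crate_a's own z axis and vertical below 0.08 rad) or (y of crate_b in the frame of rail above 0 m and angle between crate_b's own z axis and vertical below 0.08 rad))), for 0.2 s.
3. the right crate is tipped up, by 57 degrees or more (((y of crate_a in the frame of rail below 0 m and angle between crate_a's own z axis and vertical above 1 rad) or (y of crate_b in the frame of rail below 0 m and angle between crate_b's own z axis and vertical above 1 rad))), for 0.2 s.
4. the right crate is flat again (((y of crate_a in the frame of rail below 0 m and angle between crate_a's own z axis and vertical below 0.08 rad) or (y of crate_b in the frame of rail below 0 m and angle between crate_b's own z axis and vertical below 0.08 rad))), for 0.2 s.
5. the stamped crate is between the lines (x of crate_a_near in the frame of lane above -0.087 m), for 0.2 s.
At the end, for the whole second after the job is handed in: The stamped crate stands flat and still with its near and far lower edges between the yellow lines (middles of the edges within 87 mm of the lane's centre line) and within 15 degrees of square to them; the other crate is flat, still and within 50 mm of its start (x of crate_a_near in the frame of lane above -0.087 m and x of crate_a_far in the frame of lane below 0.087 m and y of crate_a in the frame of lane between -0.33 and 0.33 m and angle between the x axis of crate_a and the x axis of lane, either way round below 0.26 rad and distance of crate_b from where it was at the start of the episode below 0.05 m and angle between each of crate_a, crate_b's own z axis and vertical below 0.08 rad and linear speed of each of crate_a, crate_b below 0.02 m/s); the robot touches nothing.
It fails at once if a crate is lifted clear of the bench (height (world z) of each of crate_a_near, crate_a_far above 0.02 m or height (world z) of each of crate_b_near, crate_b_far above 0.02 m).
It fails at once if a crate is tipped over (80 degrees or more) (angle between any of crate_a, crate_b's own z axis and vertical above 1.4 rad).
It fails at once if the unstamped crate is pushed to the lane (x of crate_b_near in the frame of lane above -0.11 m).
It fails at once if the bottle, slug or block is disturbed (moved 20 mm or tilted 17 degrees) (distance of any of oil_bottle, steel_slug, wood_block from where it was at the start of the episode above 0.02 m or angle between any of oil_bottle, steel_slug, wood_block's own z axis and vertical above 0.3 rad).
It also fails if it takes over 72 s, if anything falls off the work surface, if the arm or the gripper's body presses on something with over 40 N, if the wrist force passes 120 N, or if a joint passes its speed limit or range.

### The arm

A 6-joint arm with a two-finger parallel gripper is mounted at the origin on the work surface. World frame = base frame: x ahead of the robot, y to its left, z up, the work surface at z = 0. Lengths are in m, angles in rad, forces in N, time in s.
With the tool pointing down it reaches from about 0.25 to 0.775 m from the base axis. Payload 4 kg.
Tool frame: the origin (TCP) lies on the centre line of the jaws, within the pads' length; the fingertips stand 8 mm ahead of it and the grasp point (between the pads) lies 11 mm behind it; z points along the fingers, y is the direction in which the jaws open and shut (so a half turn about z gives the same grasp; the last joint's range is limited). The gripper opens to 94 mm and grips with 3 to 60 N. Pads are 16 mm wide; open, the fingers measure 119 mm over their backs; the gripper's body (75 mm by 177 mm) begins 78 mm behind the grasp point.
Start: joints at [1.166, 0.087, 1.371, -0, 1.684, -0.103], TCP at [0.163, 0.525, 0.214] pointing down, gripper open.
Joint ranges: [-3.1, 3.1], [-0.76, 2.03], [0.27, 2.55], [-1.08, 4.22], [0.17, 2.65], [-2.57, 2.57]. Speed limits (rad/s): [2.79, 2.79, 3.14, 3.14, 3.14, 3.14].

### API

Orientations are given as [roll, pitch, yaw] about the fixed x, y, z axes, in that order (R = Rz(yaw) Ry(pitch) Rx(roll)).
In Python, from bench import robot gives the robot as it stands.
- The arm moves only by the shell command python3 -m crank 'ROWS' [OPENING]. ROWS is JSON, a list of rows, each a list of 4 numbers: the shift along the tool's x, y, z scaled (see below), then the turn about the tool's z scaled (see below). A call has exactly 10 rows; each row shifts and turns the commanded pose from where the row before left it, along the tool's axes as they then stand; what a row does not reach is not made up. The controller multiplies each number of a shift by 0.2 m and each number of a turn by pi/2 rad. A row lasts 1/8 s, in which the tool goes at most 62.5 mm and 10.7 degrees, less where a joint would pass 70% of its speed; a pose out of reach is approached as far as the arm can. A call with a number of a shift or a turn outside -1 to 1 is refused whole. A call with a gripper value outside its range is refused whole. OPENING is the gripper command: -1 is fully open, 1 is shut, values between are in proportion, set as the call begins (- or left out, the last holds). The fingers move at their own pace and stop on an object; the grip force is fixed at half the most. Time passes only in rows, so rows that do not move let the fingers close, or fill a call up. It gives the time, the measured TCP pose, the force and the opening at its end, in the units of the state.
- robot.get_obs(): the state, without advancing time (a new reading comes with each control period).
- robot.snapshot(name): name is "scene" or "top" or "wrist"; returns (picture, depth): 384x512x3 uint8, red, green, blue; 384x512 float32, m along the optical axis (not along the pixel's ray), 0 where there is no reading.
- robot.camera_params(name): a dict with "fx", "fy", "cx", "cy" (pixels), "distortion" ([k1, k2, p1, p2, k3] as OpenCV has them; the pictures are not rectified), "world_from_camera" (4x4, takes a point from camera to world coordinates). Camera axes: x right, y down, z forward; pixel columns grow to the right and rows downward; lengths in m; the calibration is good to about 2 mm. A picture is of the moment at which its call begins: read the wrist's pose just before it. camera_params takes no time and is no camera call; for the wrist camera it gives the pose at the moment of the call.
- robot.close_job(): hands the job in, once; it reports no verdict.
The state is a dict: "time": time; "joint_positions": joint angles; "qvel": joint speeds; "joint_torque": joint torques, N m; "tool_pos": TCP position; "ee_rot": TCP orientation; "wrist_force": force on the tool from outside, world axes, zero at the start; "wrist_torque": the same for the moment, N m; "width": finger opening in m.
Only numpy, scipy, OpenCV 4.12 (cv2) and the standard library are available. Lean on these libraries where they do the work, as an engineer would, in place of code of your own. Each camera call takes 0.05 s, during which the arm holds its last target.

## Working session

There is one attempt and no reset: what is moved stays moved. The work goes in short steps, Python scripts to look and compute and a shell command to move; the robot and the scene stay as the last step left them, time stands still between calls to the robot, and variables do not carry over. Pictures are saved under pics/ and viewed, and the job is handed in when it is done.

```bash
ls; mkdir -p pics
cat > h.py <<'E'
import numpy as np, cv2
from bench import robot
def snap(n,f):
    P=robot.camera_params(n); im,d=robot.snapshot(n)
    cv2.imwrite('pics/'+f+'.png',im[:,:,::-1]); np.savez('pics/'+f+'.npz',im=im,d=d,T=P['world_from_camera'],K=[P['fx'],P['fy'],P['cx'],P['cy']],D=P['distortion'])
    return im,d,P
def load(f):
    z=np.load('pics/'+f+'.npz'); return z
def ray(z,px,h):
    fx,fy,cx,cy=z['K']; K=np.array([[fx,0,cx],[0,fy,cy],[0,0,1]])
    u=cv2.undistortPoints(np.array(px,float).reshape(-1,1,2),K,z['D'])[:,0]
    T=z['T']; r=np.c_[u,np.ones(len(u))]@T[:3,:3].T
    return T[:3,3]+r*((h-T[2,3])/r[:,2])[:,None]
def proj(z,p):
    fx,fy,cx,cy=z['K']; K=np.array([[fx,0,cx],[0,fy,cy],[0,0,1]]); T=np.linalg.inv(z['T'])
    return cv2.projectPoints(np.array(p,float).reshape(-1,1,3),cv2.Rodrigues(T[:3,:3])[0],T[:3,3],K,z['D'])[0][:,0]
E
python3 - <<'E'
from h import *
for n in['top','scene']:
    _,d,P=snap(n,n+'0'); print(P)
o=robot.get_obs();print(o)
E
```

```text
pics
{'fx': 381.63041427064667, 'fy': 381.63041427064667, 'cx': 255.88209071418575, 'cy': 189.65262123780235, 'distortion': array([-0.10182704,  0.        ,  0.        ,  0.        ,  0.        ]), 'world_from_camera': array([[ 0.01367246, -0.99188123,  0.12643054,  0.38482592],
       [-0.99945095, -0.00974009,  0.03166914, -0.03433262],
       [-0.03018058, -0.12679412, -0.99146981,  1.04135469],
       [ 0.        ,  0.        ,  0.        ,  1.        ]])}
{'fx': 353.7708393557384, 'fy': 353.7708393557384, 'cx': 254.95247886388964, 'cy': 192.63046800999234, 'distortion': array([-0.06328003,  0.        ,  0.        ,  0.        ,  0.        ]), 'world_from_camera': array([[-0.47502648,  0.70883439, -0.52144381,  0.9919753 ],
       [ 0.8799338 ,  0.37714171, -0.28893016,  0.26493025],
       [-0.00814542, -0.59608551, -0.80287964,  0.82296688],
       [ 0.        ,  0.        ,  0.        ,  1.        ]])}
{'time': 0.1, 'joint_positions': array([ 1.16587389e+00,  8.79051957e-02,  1.37206053e+00, -2.17644933e-05,
        1.68359396e+00, -1.03097188e-01]), 'qvel': array([ 0.00158342, -0.00222189, -0.00180624, -0.00090711, -0.00131815,
       -0.00015938]), 'joint_torque': array([ 2.39565794e-03, -3.41249871e+01, -3.03300977e+01,  7.20298779e-02,
        3.04013863e-02, -8.28312932e-05]), 'tool_pos': array([0.16332186, 0.52470726, 0.21242964]), 'ee_rot': array([-3.13963384e+00, -1.80920005e-04,  2.83976480e+00]), 'wrist_force': array([ 0.22505952, -0.08056689, -0.2096018 ]), 'wrist_torque': array([-0.01526748,  0.01476115,  0.0128663 ]), 'width': 0.09395878392135956}
```

View pics/top0.png

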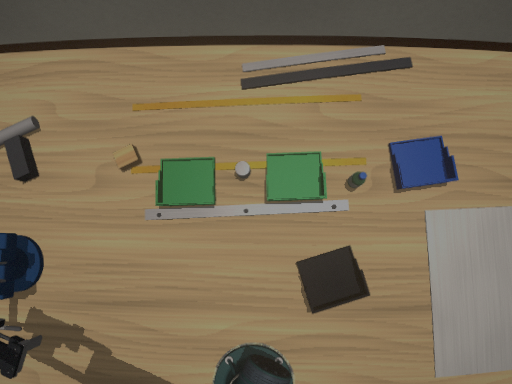

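View pics/scene0.png

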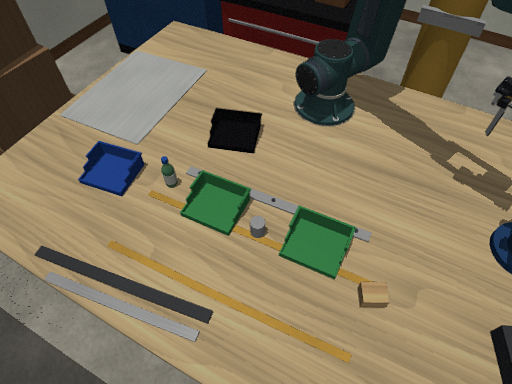

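Candidates: green crates in the top view at (187,182) on the left and (295,177) on the right. The blue tray at (423,163) and the black tray at (332,279) are decoys. The rail is the bar at (246,210), not the loose bars at (315,58) and (327,73). I'll measure and check a crop.

Run:
```python
from h import *
z=load('top0'); im=z['im']; hsv=cv2.cvtColor(im,cv2.COLOR_RGB2HSV)
g=cv2.inRange(hsv,(50,110,50),(75,255,255)); 
n,l,s,c=cv2.connectedComponentsWithStats(g)
for i in range(1,n):
    if s[i,4]>500:
        cnt=np.argwhere(l==i)[:,::-1].astype(np.float32); r=cv2.minAreaRect(cnt); print('green',s[i],r)
y=cv2.inRange(hsv,(18,150,120),(28,255,255))
n,l,s,c=cv2.connectedComponentsWithStats(y)
for i in range(1,n):
    if s[i,4]>60:
        r=cv2.minAreaRect(np.argwhere(l==i)[:,::-1].astype(np.float32)); print('yel',s[i]); print(ray(z,cv2.boxPoints(r),0).round(4)[:,:2].tolist())
gr=cv2.inRange(hsv,(0,0,90),(179,45,255)); gr[:195]=0; gr[225:]=0; gr[:,360:]=0;gr[:,:130]=0
n,l,s,c=cv2.connectedComponentsWithStats(gr)
for i in range(1,n):
    if s[i,4]>60:
        r=cv2.minAreaRect(np.argwhere(l==i)[:,::-1].astype(np.float32)); print('rail',s[i]); print(ray(z,cv2.boxPoints(r),0.005).round(4)[:,:2].tolist())
def show(n,f,x0,y0,x1,y1,k):
    a=load(n)['im'][y0:y1,x0:x1,::-1]; cv2.imwrite('pics/'+f+'.png',cv2.resize(a,None,fx=k,fy=k,interpolation=cv2.INTER_CUBIC))
show('top0','top0c',105,85,385,225,2.8)
```

```text
green [ 157  160   57   45 2126] ((184.38027954101562, 182.14715576171875), (43.72212600708008, 56.21415328979492), 87.95458984375)
yel [ 133   95  228   16 1398]
[[0.7677, 0.3613], [0.7985, -0.2952], [0.7779, -0.2953], [0.7468, 0.359]]
yel [322 158  44   8 270]
[[0.605, -0.1834], [0.6104, -0.3037], [0.5926, -0.3038], [0.5872, -0.1838]]
yel [215 163  21   7 133]
[[0.5915, 0.1141], [0.5918, 0.0581], [0.5749, 0.0577], [0.5745, 0.1136]]
yel [248 162  18   7 101]
[[0.5949, 0.0219], [0.5953, -0.0253], [0.5784, -0.0255], [0.578, 0.0216]]
yel [131 166  29   7 179]
[[0.5817, 0.3541], [0.5821, 0.2728], [0.5649, 0.2719], [0.5645, 0.3531]]
rail [ 145  200  204   20 2060]
[[0.4603, 0.3068], [0.4936, -0.2525], [0.4629, -0.2535], [0.4292, 0.3038]]
```

View pics/top0c.png

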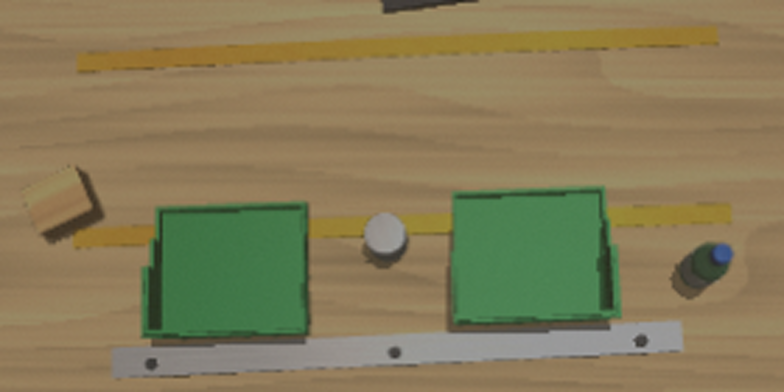

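Run:
```python
from h import *
z=load('top0')
c=lambda L:[[105+x/2.8,85+y/2.8] for x,y in L]
for nm,far,near in[('L',[(156,206),(307,203)],[(144,335),(308,335)]),('R',[(453,192),(604,188)],[(450,323),(618,318)])]:
    f=ray(z,c(far),.018)[:,:2]; n=ray(z,c(near),.055)[:,:2]
    print(nm,f.round(4).tolist(),n.round(4).tolist(),'w',np.linalg.norm(f[0]-f[1]),np.linalg.norm(n[0]-n[1]),'d',np.linalg.norm(f.mean(0)-n.mean(0)), 'ctr',(f.mean(0)+n.mean(0))/2,'yaw',np.arctan2(*(f.mean(0)-n.mean(0))[::-1]))
print('slug',ray(z,c([(385,235)]),.05),'bottle',ray(z,c([(722,253)]),.11),'block',ray(z,c([(27,200),(72,166),(92,195),(50,232)]),.04).round(3))
```

```text
L [[0.5997, 0.2637], [0.6033, 0.113]] [[0.4682, 0.2586], [0.4702, 0.1032]] w 0.15075158217402856 0.15544323671671212 d 0.13246766335857632 ctr [0.53534138 0.18462106] yaw 0.05590428460466427
R [[0.6152, -0.0301], [0.6205, -0.1777]] [[0.4828, -0.0287], [0.4891, -0.1843]] w 0.14760783370816105 0.15572336741165616 d 0.13192590651970054 ctr [ 0.55190414 -0.1052246 ] yaw 0.019990213671070328
slug [[0.56609495 0.03346252 0.05      ]] bottle [[ 0.54182195 -0.26872109  0.11      ]] block [[0.601 0.387 0.04 ]
 [0.635 0.344 0.04 ]
 [0.606 0.322 0.04 ]
 [0.569 0.362 0.04 ]]
```

The crop confirms two matching green crates at the rail, and their measured sizes (150 × 132 mm) agree with the description. Next I'll turn the tool square to the rail and move above the left crate.

```bash
cat >> h.py <<'E'
A=0.0595; RO=np.array([.477,.027])
ex=np.array([np.cos(A),np.sin(A)]); ey=np.array([-ex[1],ex[0]])
def rail(p): p=np.asarray(p)[:2]-RO; return np.array([p@ex,p@ey])
def st():
    o=robot.get_obs(); p=o['tool_pos']; print('t',round(o['time'],2),'railxy mm',(rail(p)*1e3).round(1),'tip z',round(p[2]*1e3-8,1),'yaw',o['ee_rot'].round(3),'F',o['wrist_force'].round(1),'w',o['width'].round(3))
E
python3 -m crank '[[0,0,0,-0.115],[0,0,0,-0.115],[-0.2,-0.222,0,0],[-0.2,-0.222,0,0],[-0.2,-0.222,0,0],[-0.2,-0.222,0,0],[-0.2,-0.222,0,0],[-0.2,-0.222,0,0],[-0.2,-0.222,0,0],[-0.2,-0.222,0,0]]' -0.28
python3 - <<'E'
from h import *
st(); print(rail([.535,.185]),rail([.552,-.105]))
snap('top','top1')
st()
E
```

```text
time: 1.35
tool_pos: [0.5049, 0.188, 0.213]
ee_rot: [3.141, -0.001, -3.082]
wrist_force: [0.9, 0.5, 0.5]
width: 0.0602Traceback (most recent call last):
  File "<stdin>", line 2, in <module>
  File "h.py", line 21, in st
    o=robot.get_obs(); p=o['tool_pos']; print('t',round(o['time'],2),'railxy mm',(rail(p)*1e3).round(1),'tip z',round(p[2]*1e3-8,1),'yaw',o['ee_rot'].round(3),'F',o['wrist_force'].round(1),'w',o['width'].round(3))
                                                                                                                                                                                                 ^^^^^^^^^^^^^^^^
AttributeError: 'float' object has no attribute 'round'
```

```bash
sed -i "s/o\['width'\].round(3)/round(float(o['width']),3)/" h.py
python3 - <<'E'
from h import *
st(); print(rail([.535,.185]),rail([.552,-.105]))
snap('top','top1');snap('wrist','w1')
E
```

```text
t 1.35 railxy mm [ 37.5 159.1] tip z 205.0 yaw [ 3.141e+00 -1.000e-03 -3.082e+00] F [0.9 0.5 0.5] w 0.06
[0.06729282 0.15427144] [ 0.06701791 -0.13622628]
```

View pics/w1.png

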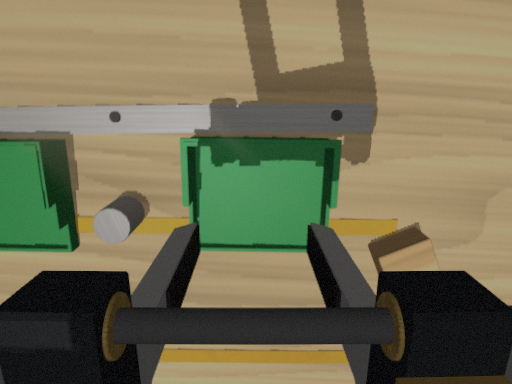

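View pics/top1.png

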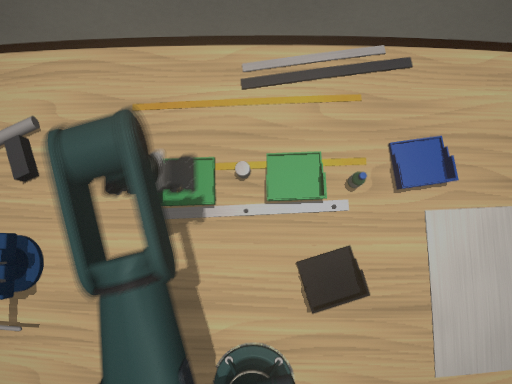

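Run:
```python
from h import *
z=load('w1')
r=ray(z,[(181,138),(340,138),(188,146),(333,146)],.055); print('rim',[(rail(p)*1e3).round(1) for p in r])
r=ray(z,[(200,250),(325,250)],.018); print('far',[(rail(p)*1e3).round(1) for p in r])
r=ray(z,[(20,135),(370,134)],.005); print('railedge',[(rail(p)*1e3).round(1) for p in r])
print(z['T'].round(3))
```

```text
rim [array([ 1. , 83.1]), array([  2. , 235.2]), array([ 8.7, 89.4]), array([  9.6, 228.8])]
far [array([134.1,  89.2]), array([134.8, 234.3])]
railedge [array([   0.7, -109. ]), array([  3. , 280.2])]
[[-0.052  0.965  0.257  0.435]
 [ 0.999  0.052  0.007  0.179]
 [-0.007  0.257 -0.966  0.384]
 [ 0.     0.     0.     1.   ]]
```

The tool is centred on the left crate at rail y = 159 mm, and the wrist view agrees. Now I'll descend inside its near wall.

```bash
python3 -m crank '[[0,0,0.2,0],[0,0,0.2,0],[0,0,0.2,0],[0,0,0.12,0],[0,0,0.095,0],[0.05,0,0,0],[0.03,0,0,0],[0,0,0,0],[0,0,0,0],[0,0,0,0]]'
python3 - <<'E'
from h import *
st(); snap('scene','s2');snap('wrist','w2'); st()
E
```

```text
time: 2.7
tool_pos: [0.4885, 0.1887, 0.0511]
ee_rot: [3.141, 0.001, -3.082]
wrist_force: [0.1, 0.1, -0.4]
width: 0.0604
t 2.7 railxy mm [ 21.1 160.8] tip z 43.1 yaw [ 3.141e+00  1.000e-03 -3.082e+00] F [ 0.1  0.1 -0.4] w 0.06
t 2.8 railxy mm [ 20.9 160.7] tip z 42.7 yaw [ 3.141  0.    -3.082] F [-0.5 -0.3 -0.1] w 0.06
```

View pics/s2.png

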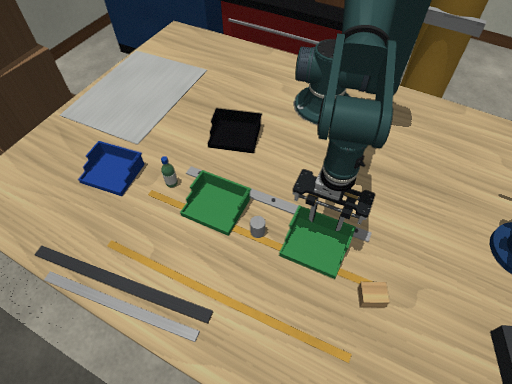

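```bash
python3 -m crank '[[0.02,0,0,0],[0.02,0,0,0],[0.02,0,0,0],[0.02,0,0.003,0],[0.02,0,0.005,0],[0.02,0,0.007,0],[0.015,0,0.007,0],[0.015,0,0.008,0],[0,0,0,0],[0,0,0,0]]'
python3 - <<'E'
from h import *
st(); snap('scene','s3');snap('wrist','w3'); st()
E
```

```text
time: 4.05
tool_pos: [0.4581, 0.187, 0.0445]
ee_rot: [3.141, -0.0, -3.082]
wrist_force: [2.4, 0.5, 3.1]
width: 0.0608
t 4.05 railxy mm [ -9.4 160.8] tip z 36.5 yaw [ 3.141 -0.    -3.082] F [2.4 0.5 3.1] w 0.061
t 4.15 railxy mm [ -9.1 160.8] tip z 36.7 yaw [ 3.141  0.    -3.082] F [2.7 0.4 3. ] w 0.06
```

View pics/s3.png

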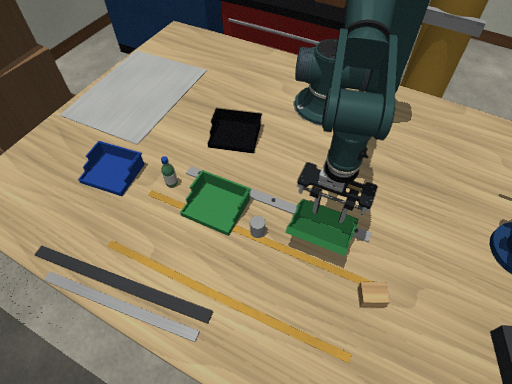

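```bash
cat >> h.py <<'E'
def cloud(f):
    z=load(f); im=z['im']; hsv=cv2.cvtColor(im,cv2.COLOR_RGB2HSV)
    m=cv2.inRange(hsv,(48,90,25),(80,255,255))>0
    v,u=np.nonzero(m); d=z['d'][v,u]; fx,fy,cx,cy=z['K']; K=np.array([[fx,0,cx],[0,fy,cy],[0,0,1]])
    n=cv2.undistortPoints(np.c_[u,v].astype(float).reshape(-1,1,2),K,z['D'])[:,0]
    p=np.c_[n*d[:,None],d,np.ones(len(d))]@z['T'].T
    q=np.c_[(p[:,:2]-RO)@ex,(p[:,:2]-RO)@ey,p[:,2]]
    return q[d>0],np.c_[u,v][d>0]
from scipy.optimize import brentq
def tilt(f,lo,hi):
    q,_=cloud(f); q=q[(q[:,1]>lo)&(q[:,1]<hi)&(q[:,0]>-.08)&(q[:,0]<.16)&(q[:,2]>-.01)&(q[:,2]<.16)]
    s=q[np.argsort(-q[:,2])][3:25].mean(0); zt=s[2]
    try: t=np.degrees(brentq(lambda t:.13*np.sin(t)+.018*np.cos(t)-zt,-.2,1.43))
    except Exception as e: t=str(e)
    print('top',s.round(4),'theta from z',t, 'n',len(q)); return q
E
python3 - <<'E'
from h import *
q=tilt('s3',.06,.26)
E
```

```text
top [0.0986 0.1604 0.0941] theta from z 37.902203721963346 n 2321
```

```bash
python3 -m crank '[[0.006,0,0.006,0],[0.006,0,0.006,0],[0.006,0,0.006,0],[0.006,0,0.006,0],[0.006,0,0.006,0],[0.005,0,0.006,0],[0.003,0,0.005,0],[0,0,0.004,0],[0,0,0,0],[0,0,0,0]]'
python3 - <<'E'
from h import *
st(); snap('scene','s4'); tilt('s4',.06,.26); st()
E
```

```text
time: 5.4
tool_pos: [0.4506, 0.1864, 0.0355]
ee_rot: [3.142, 0.0, -3.082]
wrist_force: [0.9, 0.3, 4.8]
width: 0.0602
t 5.4 railxy mm [-16.9 160.7] tip z 27.5 yaw [ 3.142  0.    -3.082] F [0.9 0.3 4.8] w 0.06
top [0.0675 0.1612 0.1195] theta from z 57.6645913027936 n 1310
t 5.45 railxy mm [-16.9 160.7] tip z 27.6 yaw [ 3.142  0.    -3.082] F [0.1 0.1 4.3] w 0.06
```

View pics/s4.png

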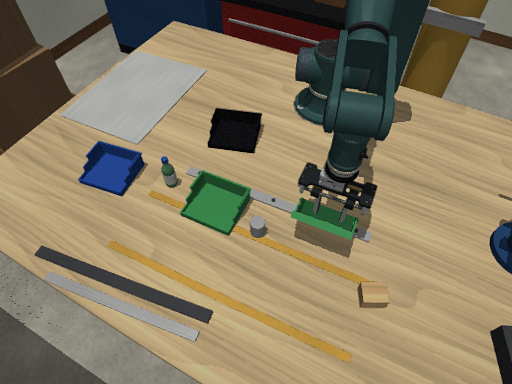

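```bash
python3 -m crank '[[0,0,0.004,0],[0.001,0,0.005,0],[0.001,0,0.005,0],[0.001,0,0.006,0],[0,0,0.003,0],[0,0,0,0],[0,0,0,0],[0,0,0,0],[0,0,0,0],[0,0,0,0]]'
python3 - <<'E'
from h import *
st(); snap('scene','s5'); tilt('s5',.06,.26); st()
a=load('s5')['im'][150:290,230:430,::-1]; cv2.imwrite('pics/s5c.png',cv2.resize(a,None,fx=3.8,fy=3.8,interpolation=cv2.INTER_CUBIC))
E
```

```text
time: 6.7
tool_pos: [0.45, 0.1864, 0.0309]
ee_rot: [3.142, 0.0, -3.082]
wrist_force: [-1.0, 0.2, 3.8]
width: 0.06
t 6.7 railxy mm [-17.5 160.7] tip z 22.9 yaw [ 3.142  0.    -3.082] F [-1.   0.2  3.8] w 0.06
top [0.0528 0.1589 0.1275] theta from z 68.33970327189104 n 1096
t 6.75 railxy mm [-17.5 160.7] tip z 22.9 yaw [ 3.142  0.    -3.082] F [-1.6  0.1  4.8] w 0.06
```

View pics/s5c.png

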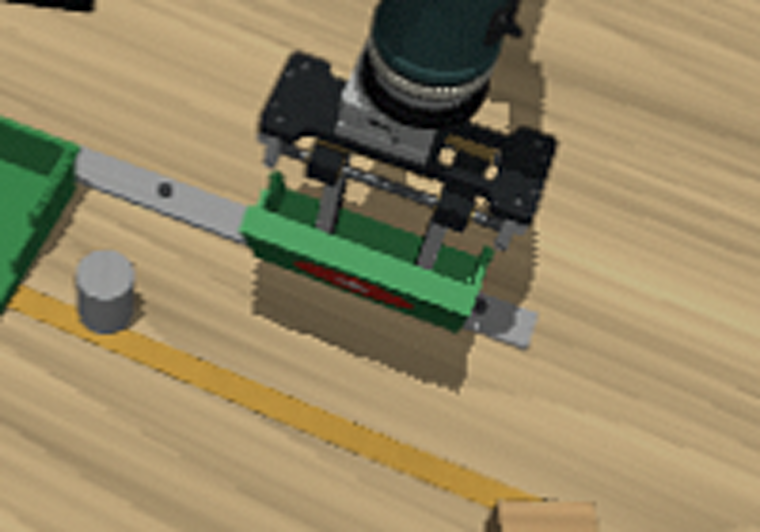

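The left crate's underside shows a red stamp with a white dot at about (325,225) in the full scene frame, at a tilt of 65–68°. I'll lower it back along the same path.

```bash
python3 -m crank '[[-0.002,0,-0.015,0],[-0.003,0,-0.012,0],[-0.01,0,-0.013,0],[-0.013,0,-0.014,0],[-0.015,0,-0.014,0],[-0.02,0,-0.011,0],[-0.022,0,-0.01,0],[-0.022,0,-0.008,0],[-0.022,0,-0.004,0],[-0.022,0,0,0]]'
python3 - <<'E'
from h import *
st()
E
python3 -m crank '[[-0.022,0,0,0],[-0.022,0,0,0],[-0.022,0,0,0],[-0.02,0,0,0],[0,0,0,0],[0,0,0,0],[0,0,0,0],[0,0,0,0],[0,0,0,0],[0,0,0,0]]'
python3 - <<'E'
from h import *
st(); snap('scene','s6'); tilt('s6',.06,.26)
E
```

```text
time: 8.0
tool_pos: [0.4803, 0.1882, 0.0507]
ee_rot: [3.141, -0.0, -3.082]
wrist_force: [4.7, 0.6, -1.9]
width: 0.0602
t 8.0 railxy mm [ 12.8 160.7] tip z 42.7 yaw [ 3.141 -0.    -3.082] F [ 4.7  0.6 -1.9] w 0.06
time: 9.25
tool_pos: [0.4972, 0.1892, 0.0511]
ee_rot: [3.141, 0.0, -3.082]
wrist_force: [-0.0, 0.1, -0.3]
width: 0.0599
t 9.25 railxy mm [ 29.8 160.7] tip z 43.1 yaw [ 3.141  0.    -3.082] F [-0.   0.1 -0.3] w 0.06
top [0.0258 0.1588 0.0625] theta from z 20.57606600832062 n 3198
```

View pics/s6.png

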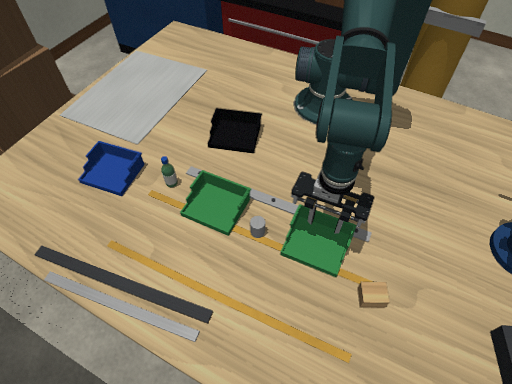

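```bash
python3 -m crank '[[0,0,-0.25,0],[0,0,-0.3,0],[0,0,-0.2,0],[0,-0.293,0,0],[0,-0.293,0,0],[0,-0.293,0,0],[0,-0.293,0,0],[0,-0.293,0,0],[0,0,0,0],[0,0,0,0]]'
python3 - <<'E'
from h import *
st(); snap('wrist','w7');snap('scene','s7'); st()
E
```

```text
time: 10.55
tool_pos: [0.5146, -0.1028, 0.2009]
ee_rot: [3.141, -0.0, -3.082]
wrist_force: [-0.6, -0.1, 0.2]
width: 0.0599
t 10.55 railxy mm [  29.8 -131.9] tip z 192.9 yaw [ 3.141 -0.    -3.082] F [-0.6 -0.1  0.2] w 0.06
t 10.65 railxy mm [  30.  -130.9] tip z 193.1 yaw [ 3.141  0.    -3.08 ] F [0.1 0.1 0.2] w 0.06
```

View pics/w7.png

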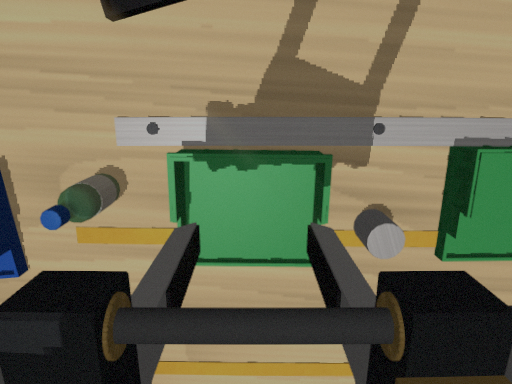

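View pics/s7.png

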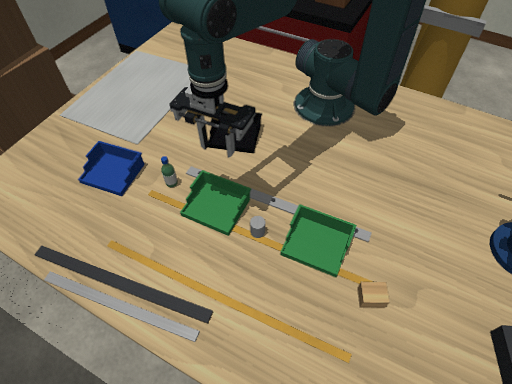

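Run:
```python
from h import *
z=load('w7')
print('rim',[(rail(p)*1e3).round(1) for p in ray(z,[(168,154),(331,151)],.055)])
print('far',[(rail(p)*1e3).round(1) for p in ray(z,[(196,265),(320,264)],.018)])
print('railedge',[(rail(p)*1e3).round(1) for p in ray(z,[(120,146),(500,146)],.005)])
print('Lcrate',[(rail(p)*1e3).round(1) for p in ray(z,[(447,146)],.055)])
```

```text
rim [array([   2.8, -211.5]), array([  0.1, -59.2])]
far [array([ 135.2, -197. ]), array([134.1, -55.9])]
railedge [array([   1.3, -275.5]), array([  1.1, 137.8])]
Lcrate [array([-4.8, 49.9])]
```

```bash
python3 -m crank '[[0,-0.012,0.2,0],[0,0,0.2,0],[0,0,0.17,0],[0,0,0.1,0],[0,0,0.08,0],[0.025,0,0,0],[0.02,0,0,0],[0,0,0,0],[0,0,0,0],[0,0,0,0]]'
python3 - <<'E'
from h import *
st(); snap('scene','s8')
a=load('s8')['im'][90:290,130:430,::-1]; cv2.imwrite('pics/s8c.png',cv2.resize(a,None,fx=2.6,fy=2.6,interpolation=cv2.INTER_CUBIC))
E
```

```text
time: 11.9
tool_pos: [0.5061, -0.1064, 0.0515]
ee_rot: [-3.141, 0.001, -3.082]
wrist_force: [-0.3, -0.3, -0.5]
width: 0.06
t 11.9 railxy mm [  21.1 -134.9] tip z 43.5 yaw [-3.141e+00  1.000e-03 -3.082e+00] F [-0.3 -0.3 -0.5] w 0.06
```

View pics/s8c.png

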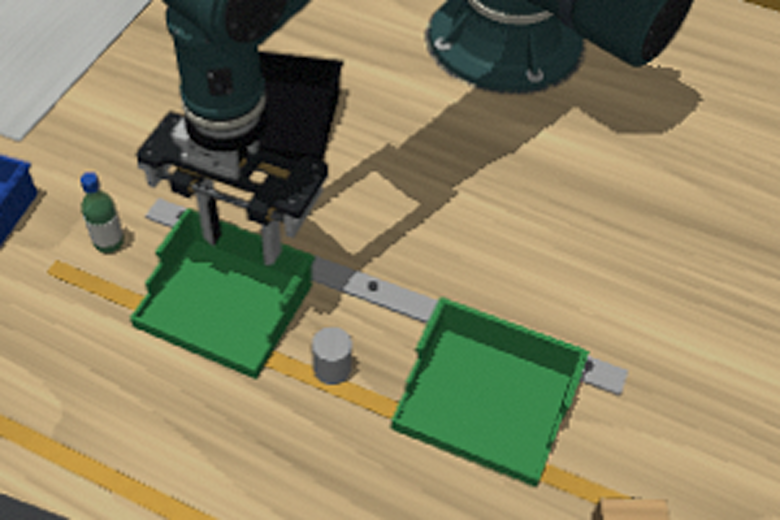

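The left crate is flat and the fingers are inside the right crate. I'll pull it over the same way.

```bash
python3 -m crank '[[0.02,0,0,0],[0.02,0,0,0],[0.02,0,0,0],[0.02,0,0.005,0],[0.02,0,0.006,0],[0.02,0,0.008,0],[0.015,0,0.007,0],[0.015,0,0.008,0],[0,0,0,0],[0,0,0,0]]'
python3 - <<'E'
from h import *
st(); snap('scene','s9'); tilt('s9',-.25,-.03)
E
```

```text
time: 13.2
tool_pos: [0.4757, -0.108, 0.044]
ee_rot: [3.141, -0.001, -3.082]
wrist_force: [1.3, 0.2, 1.9]
width: 0.0604
t 13.2 railxy mm [  -9.4 -134.7] tip z 36.0 yaw [ 3.141e+00 -1.000e-03 -3.082e+00] F [1.3 0.2 1.9] w 0.06
top [ 0.097  -0.1323  0.0949] theta from z 38.4139115489114 n 1908
```

```bash
python3 -m crank '[[0.006,0,0.006,0],[0.006,0,0.006,0],[0.006,0,0.006,0],[0.006,0,0.006,0],[0.006,0,0.006,0],[0.005,0,0.006,0],[0.003,0,0.005,0],[0,0,0.003,0],[0,0,0,0],[0,0,0,0]]'
python3 - <<'E'
from h import *
st(); snap('scene','s10'); tilt('s10',-.25,-.03)
E
```

```text
time: 14.5
tool_pos: [0.4683, -0.1084, 0.0355]
ee_rot: [3.141, -0.0, -3.082]
wrist_force: [-0.7, -0.1, 3.5]
width: 0.0603
t 14.5 railxy mm [ -16.8 -134.6] tip z 27.5 yaw [ 3.141 -0.    -3.082] F [-0.7 -0.1  3.5] w 0.06
top [ 0.0681 -0.1247  0.1193] theta from z 57.49800101602508 n 1155
```

```bash
python3 -m crank '[[0,0,0.004,0],[0.001,0,0.005,0],[0.001,0,0.005,0],[0.001,0,0.006,0],[0,0,0.003,0],[0,0,0,0],[0,0,0,0],[0,0,0,0],[0,0,0,0],[0,0,0,0]]'
python3 - <<'E'
from h import *
st(); snap('scene','s11'); tilt('s11',-.25,-.03)
a=load('s11')['im'][100:250,130:330,::-1]; cv2.imwrite('pics/s11c.png',cv2.resize(a,None,fx=3.8,fy=3.8,interpolation=cv2.INTER_CUBIC))
E
```

```text
time: 15.8
tool_pos: [0.4677, -0.1085, 0.0309]
ee_rot: [3.142, 0.0, -3.082]
wrist_force: [-0.7, 0.9, 2.6]
width: 0.0602
t 15.8 railxy mm [ -17.3 -134.7] tip z 22.9 yaw [ 3.142  0.    -3.082] F [-0.7  0.9  2.6] w 0.06
top [ 0.0529 -0.1363  0.127 ] theta from z 67.55823002745888 n 1083
```

View pics/s11c.png

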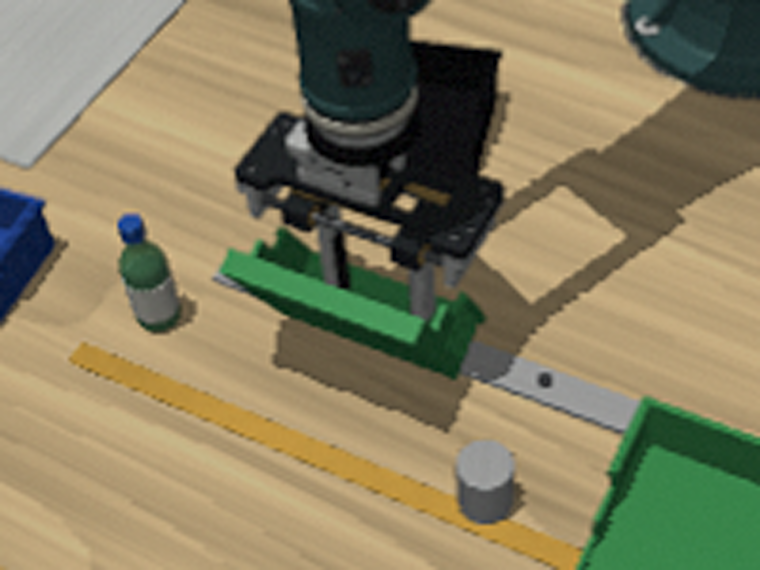

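The right crate's underside is plain green from this view, so the left crate is the stamped one. I'll lower the right crate.

```bash
python3 -m crank '[[-0.002,0,-0.015,0],[-0.003,0,-0.012,0],[-0.01,0,-0.013,0],[-0.013,0,-0.014,0],[-0.015,0,-0.014,0],[-0.02,0,-0.011,0],[-0.022,0,-0.01,0],[-0.022,0,-0.008,0],[-0.022,0,-0.004,0],[-0.022,0,0,0]]'; 
python3 -m crank '[[-0.022,0,0,0],[-0.022,0,0,0],[-0.022,0,0,0],[0,0,0,0],[0,0,0,0],[0,0,0,0],[0,0,0,0],[0,0,0,0],[0,0,0,0],[0,0,0,0]]'
python3 - <<'E'
from h import *
st(); snap('scene','s12')
a=load('s12')['im'][90:290,130:430,::-1]; cv2.imwrite('pics/s12c.png',cv2.resize(a,None,fx=2.6,fy=2.6,interpolation=cv2.INTER_CUBIC))
E
```

```text
time: 17.1
tool_pos: [0.4979, -0.1066, 0.0506]
ee_rot: [3.141, -0.001, -3.082]
wrist_force: [4.1, -1.0, -1.7]
width: 0.0606
time: 18.35
tool_pos: [0.511, -0.1059, 0.0511]
ee_rot: [3.142, 0.0, -3.082]
wrist_force: [-0.4, -0.1, -0.2]
width: 0.0603
t 18.35 railxy mm [  26.1 -134.7] tip z 43.1 yaw [ 3.142  0.    -3.082] F [-0.4 -0.1 -0.2] w 0.06
```

View pics/s12c.png

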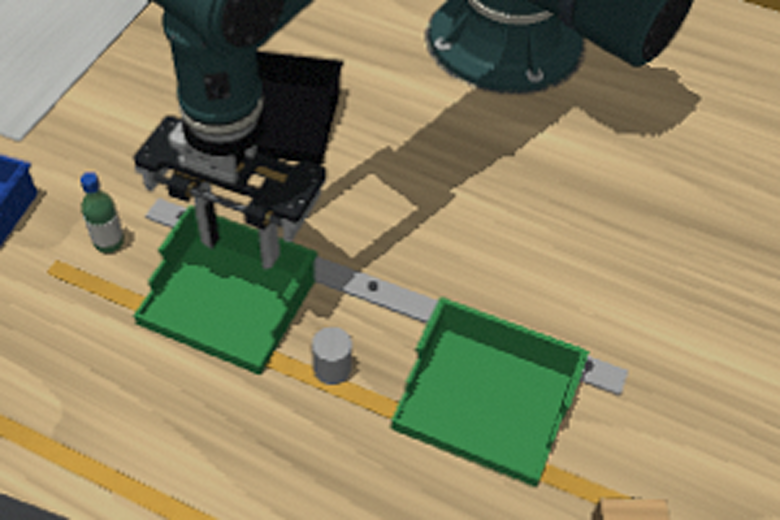

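```bash
python3 -m crank '[[0,0,-0.25,0],[0,0,-0.3,0],[0,0,-0.15,0],[0.056,0.294,0,0],[0.056,0.294,0,0],[0.056,0.294,0,0],[0.056,0.294,0,0],[0.056,0.294,0,0],[0,0,0,0],[0,0,0,0]]'
python3 - <<'E'
from h import *
st(); snap('wrist','w13');snap('top','t13'); st()
E
```

```text
time: 19.65
tool_pos: [0.4377, 0.1839, 0.191]
ee_rot: [-3.141, 0.0, -3.082]
wrist_force: [0.4, -1.0, -0.8]
width: 0.0601
t 19.65 railxy mm [-29.9 159. ] tip z 183.0 yaw [-3.141  0.    -3.082] F [ 0.4 -1.  -0.8] w 0.06
t 19.75 railxy mm [-29.5 158. ] tip z 183.0 yaw [-3.141  0.    -3.084] F [ 0.3 -0.5 -0.4] w 0.06
```

View pics/w13.png

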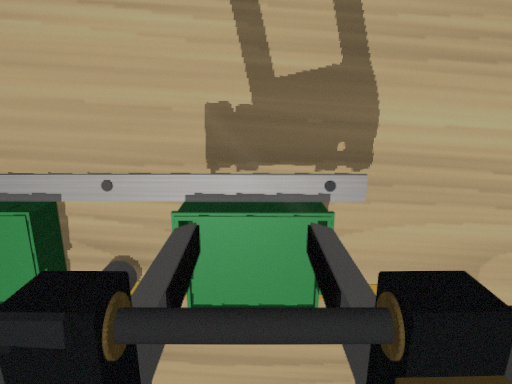

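View pics/t13.png

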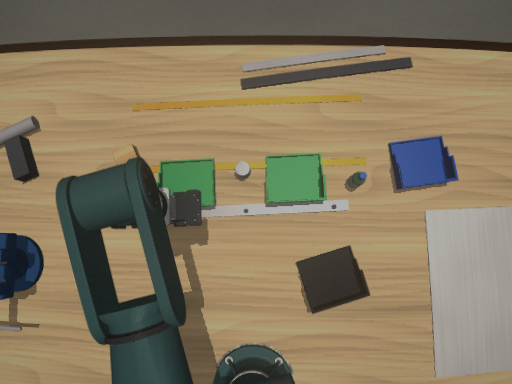

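```bash
python3 -m crank '[[0,0,0.2,0],[0,0,0.2,0],[0,0,0.2,0],[0,0,0.13,0],[0,0,0.085,0],[0,0,0,0],[-0.05,0,0,0],[-0.05,0,0,0],[-0.05,0,0,0],[-0.05,0,0,0]]'
python3 - <<'E'
from h import *
st()
E
python3 -m crank '[[-0.06,0,0,0],[-0.06,0,0,0],[-0.06,0,0,0],[-0.06,0,0,0],[-0.06,0,0,0],[-0.06,0,0,0],[-0.06,0,0,0],[-0.05,0,0,0],[0,0,0,0],[0,0,0,0]]'
python3 - <<'E'
from h import *
st();snap('wrist','w14');snap('scene','s14')
E
```

```text
time: 21.0
tool_pos: [0.4779, 0.1869, 0.0285]
ee_rot: [3.141, -0.001, -3.082]
wrist_force: [-4.3, -0.0, 5.0]
width: 0.0603
t 21.0 railxy mm [ 10.4 159.5] tip z 20.5 yaw [ 3.141e+00 -1.000e-03 -3.082e+00] F [-4.3 -0.   5. ] w 0.06
time: 22.25
tool_pos: [0.5721, 0.1921, 0.0277]
ee_rot: [-3.142, 0.001, -3.082]
wrist_force: [-0.4, 0.3, -0.2]
width: 0.06
t 22.25 railxy mm [104.8 159.2] tip z 19.7 yaw [-3.142e+00  1.000e-03 -3.082e+00] F [-0.4  0.3 -0.2] w 0.06
```

View pics/s14.png

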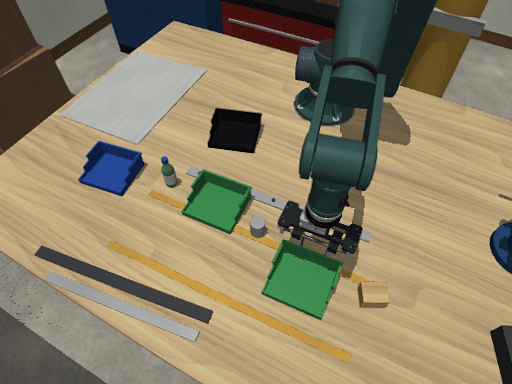

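```bash
python3 -m crank '[[-0.03,0,0,0],[-0.03,0,0,0],[-0.03,0,0,0],[-0.025,0,0,0],[-0.02,0,0,0],[0,0,0,0],[0,0,0,0],[0.05,0,0,0],[0.1,0,0,0],[0,0,0,0]]'
python3 - <<'E'
from h import *
st()
E
python3 -m crank '[[0.1,0,0,0],[0,0,-0.2,0],[0,0,-0.25,0],[0,0,-0.25,0],[0.2,0.15,0,0],[0.2,0.15,0,0],[0.2,0.15,0,0],[0.2,0.15,0,0],[0,0,0,0],[0,0,0,0]]'
python3 - <<'E'
from h import *
st();snap('top','t15');snap('scene','s15')
a=load('s15')['im'][130:370,100:400,::-1]; cv2.imwrite('pics/s15c.png',cv2.resize(a,None,fx=2.5,fy=2.5,interpolation=cv2.INTER_CUBIC))
E
```

```text
time: 23.6
tool_pos: [0.5672, 0.1921, 0.0282]
ee_rot: [3.142, -0.0, -3.082]
wrist_force: [0.3, -0.4, 0.0]
width: 0.0603
t 23.6 railxy mm [ 99.9 159.5] tip z 20.2 yaw [ 3.142 -0.    -3.082] F [ 0.3 -0.4  0. ] w 0.06
time: 24.85
tool_pos: [0.3822, 0.3012, 0.1685]
ee_rot: [3.141, 0.002, -3.082]
wrist_force: [0.9, -0.6, 0.3]
width: 0.0599
t 24.85 railxy mm [-78.3 279.3] tip z 160.5 yaw [ 3.141e+00  2.000e-03 -3.082e+00] F [ 0.9 -0.6  0.3] w 0.06
```

View pics/t15.png

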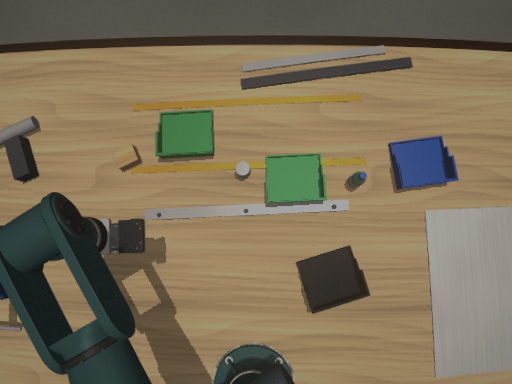

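View pics/s15c.png

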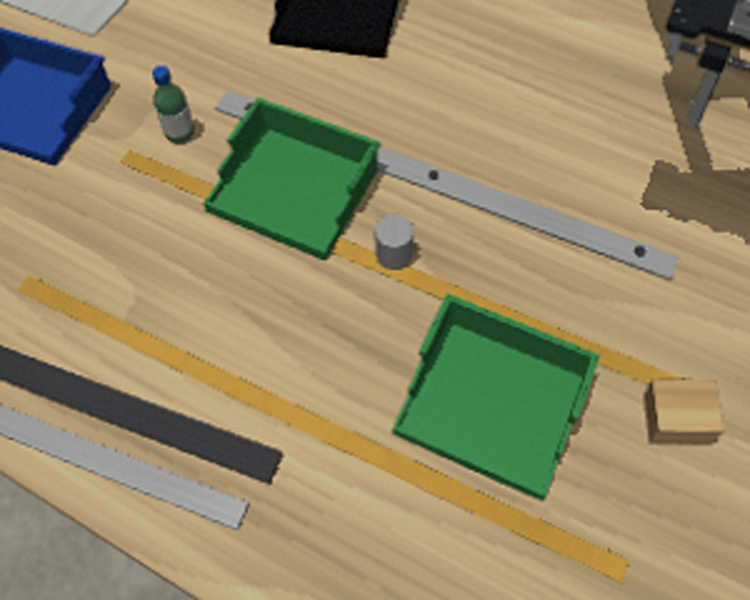

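Run:
```python
from h import *
# lane frame from top0 lines
a=.0455; c=np.array([.6732,.18]); lx=np.array([np.cos(a),np.sin(a)])
s=load('s15'); k=lambda L:[[100+x/2.5,130+y/2.5] for x,y in L]
L=lambda p:((p[:,:2]-c)@lx*1e3).round(1)
f=ray(s,k([(396,432),(544,496)]),.018);n=ray(s,k([(449,298),(598,354)]),.055)
print('scene far',L(f),'near rim',L(n),'far line inner edge',L(ray(s,k([(380,455),(540,530)]),0)),'near line inner',L(ray(s,k([(430,298),(620,375)]),0)), 'yaw',np.arctan2(*(f.mean(0)-n.mean(0))[1::-1]))
t=load('t15'); hsv=cv2.cvtColor(t['im'],cv2.COLOR_RGB2HSV)
g=cv2.inRange(hsv,(45,100,40),(80,255,255)); g[:,225:]=0
v,u=np.nonzero(g);print('px',u.min(),u.max(),v.min(),v.max())
f=ray(t,[(161,111),(213,110)],.018);n=ray(t,[(156.5,158),(214,157)],.055)
print('top far',L(f),'near',L(n))
print('top right crate',ray(t,[(267,155),(322,154)],.018).round(4).tolist())
for n0 in('top0','t15'):
  im=load(n0)['im'];h=cv2.cvtColor(im,cv2.COLOR_RGB2HSV);g=cv2.inRange(h,(45,100,40),(80,255,255)); g[:,:230]=0;g[:,335:]=0
  v,u=np.nonzero(g);print(n0,u.mean(),v.mean(),len(u))
x,y=robot.get_obs()['tool_pos'][:2]
```

```text
scene far [69.3 65.6] near rim [-60.6 -66.4] far line inner edge [90.  89.6] near line inner [-79.5 -82.2] yaw 0.06521670968482353
px 156 212 110 156
top far [68.  63.5] near [-75.9 -79.6]
top right crate [[0.6112, -0.0308, 0.018], [0.6153, -0.1811, 0.018]]
top0 294.0224671470962 176.65409071640525 2359
t15 293.61997460854843 178.6415573423614 2363
```

```bash
python3 -c "
from h import *
print(robot.close_job()); st()"
```

```text
the job is handed in; nothing more can be done
None
the job is handed in; nothing more can be done
```

I tipped the left crate and then the right one against the rail with the fingertips, each measured at about 65–68°, and let each back down flat. The red stamp with its white dot showed under the left crate, and the right crate's underside was plain green. I pushed the left crate into the lane from behind, withdrew the arm and handed the job in at about 25 s; no verdict is given.

**Last checks, relative to the lane's centre line (limit ±87 mm):**
- **Stamped crate, far edge:** the scene view puts it at about +66 to +69 mm and the top view at +64 to +68 mm.
- **Stamped crate, near edge:** the scene view gives about −61 to −66 mm. The top view gives −76 to −80 mm, so the two disagree by about 15 mm. I think that is the hand-picked rim pixels, because the top-view crate length comes out too long. Both values are inside the limit.
- **Squareness:** the stamped crate is about 1–2° off square to the lane.
- **Right crate:** it is flat at the rail, about 5 mm from where it started.
- **Bottle, slug and block:** they look unmoved in the last pictures; I did not measure them again.
- **Touching:** the gripper stood clear of everything.

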